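# Load the thermal cycler, shut its lid and click the torque knob tight

### The arm

A 6-joint arm with a two-finger parallel gripper is mounted at the origin on the work surface. World frame = base frame: x ahead of the robot, y to its left, z up, the work surface at z = 0. Lengths are in m, angles in rad, forces in N, time in s.
With the tool pointing down it reaches from about 0.325 to 0.775 m from the base axis. Payload 5.5 kg.
Tool frame: the origin (TCP) lies at the very end of the fingers, on their centre line; the grasp point (between the pads) lies 19 mm behind it; z points along the fingers, y is the line along which they close (so a half turn about z gives the same grasp; the last joint's range is limited). The gripper opens to 88 mm and grips with 3 to 60 N. Pads are 20 mm wide; open, the fingers measure 115 mm over their backs; the gripper's body (75 mm by 178 mm) begins 61 mm behind the grasp point.
Start: joints at [-1.236, 0.091, 1.231, -0, 1.82, -0.057], TCP at [0.229, -0.555, 0.223] pointing down, gripper open.
Joint ranges: [-2.87, 2.87], [-0.86, 2.18], [0.17, 2.46], [-1.51, 4.65], [0.06, 2.69], [-2.65, 2.65]. Speed limits (rad/s): [2.57, 2.57, 3.01, 3.14, 3.14, 3.14].

### API

Orientations are given as a 3x3 rotation matrix whose columns are the frame's x, y, z axes.
In Python, from cell import sensors, eyes, bot gives the robot as it stands.
- The arm moves only by the tool drive_tool, never from a script. Its argument "plan" is a list that holds one entry, the list of rows, each a list of 5 numbers: the shift along the tool's x, y, z scaled (see below), then the turn about the tool's z scaled (see below), then the closure, from -1 (fully open) to 1 (shut). A call has 1 to 8 rows; each row shifts and turns the commanded pose from where the row before left it, along the tool's axes as they then stand; what a row does not reach is not made up. The controller multiplies each number of a shift by 4 cm and each number of a turn by 6 degrees. A row lasts 1/10 s, in which the tool goes at most 50 mm and 8.59 degrees, less where a joint would pass 70% of its speed; a pose out of reach is approached as far as the arm can. A call with a number of a shift or a turn outside -1 to 1 is refused whole. A call with a gripper value outside its range is refused whole. The fingers move at their own pace and stop on an object; "force" is the grip in N (left out, the last holds). Time passes only in rows, so rows that do not move let the fingers close. It gives the time, the measured TCP pose, the force, the opening and the grip force at its end, in the units of the state.
- sensors.read_state(): the state, without advancing time (a new reading comes with each control period).
- eyes.snapshot(name): name is "scene" or "top" or "wrist"; returns a dict with "frame" (400x640x3 uint8, red, green, blue), "camera_matrix" (3x3 intrinsics, pixels), "extrinsics" (4x4, takes a point from world to camera coordinates). Camera axes: x right, y down, z forward; pixel columns grow to the right and rows downward; lengths in m; the calibration is good to about 2 mm. A picture is of the moment at which its call begins. There is no depth.
- bot.job_done(): hands the job in; it is judged then, once.
The state is a dict: "clock": time; "q": joint angles; "qd": joint speeds; "tau": joint torques, N m; "tcp_pos": TCP position; "ee_rot": TCP orientation; "force": force on the tool from outside, world axes, zero at the start; "ft_torque": the same for the moment, N m; "finger_gap": finger opening in m; "gripper_force": force on a finger pad.
Only numpy, scipy, OpenCV 4.12 (cv2) and the standard library are available. Lean on these libraries where they do the work, as an engineer would, in place of code of your own. Each camera call takes 0.05 s, during which the arm holds its last target. There are 200 camera calls.

### The job

Take the grey sample cassette with orange caps and set it flat on the floor of the cycler's bay, keeping it upright. Then let go, shut the dark lid fully, and only then turn the blue torque knob on the lid clockwise until it clicks over its detent and stays at the green mark. Leave the other things on the bench where they are.

Things in the scene. Friction and masses are not known exactly. Their poses are not given: they have to be found in the camera images.
- cassette: Loose 0.22 kg grey block 70 (x) x 104 (y) x 22 high, left or right of the cycler. Origin: centre of underside, z up. On top a centred white grip fin, 50 long (x), 12 thick (y), from 22 to 42 above the underside: pinch across its thickness. Rows of orange caps, 8 high, fill y 35 to 49 and -49 to -35. Fits the bay either way round, its x along the bay's x.
- bay_floor (a point): Centre of the floor of the cycler's open bay; x to the machine's back (away from the robot), y to its left, z up. Bay 81 (x) x 115 (y), 47 deep: floor 43, white deck 90 above the bench. The cycler, a fixed white box 280 (x) x 220 (y) x 90 high, has its front face 65 in front of this point; it is placed and turned differently each time.
- lid (a joint): Angle of the dark wedge-shaped lid, rad: 0 fully shut on the deck, grows as it opens; starts at 1.4 to 1.7. The hinge is stiff: the lid stays where it is left (4 to 9 N at the tab to move it).
- lid_hinge (a point): Middle of the lid's hinge line, 90.5 above the bench, 85 behind the bay's centre. Axes turn with the lid: y the hinge line, -x along the underside to the front edge. Lid 150 long (x), 200 wide, 20 thick at the front edge, 80 near the hinge: when shut, its top slopes 25 degrees down towards the robot.
- lid_tab (a point): Middle of the upper face of the grey tab on the lid's front edge, at (-167, 0, 10) in lid_hinge axes. The tab sticks out 32, is 80 wide (y), 10 thick; with the lid open this face looks back, away from the robot. Push it to shut the lid.
- knob (a joint): Knob angle, rad: 0 with its white pointer at the red mark, grows clockwise as seen looking at the lid from outside. A sprung detent resists (up to 0.1 N m) until 0.6, then carries it on and holds it at 1.2, the green mark; short of 0.6 it springs back to 0. 1.2 is also the hard stop.
- knob_grip (a point): Point on the knob's axis, 36 out from the lid's slope; turns with the knob: z outwards along the axis (lid shut: 25 degrees from vertical, leaning to the robot), x along the blue grip bar, 52 long (x), 16 thick (y), from 24 below to 8 above this point, on a 54 disc. Bar at 0: 0.6 rad counter-clockwise of straight up the slope; at 1.2: 0.6 clockwise. A 12 high brass pin stands 50 up the slope.
- tube_rack: Bystander, leave alone: blue tube rack with white and green caps, 80 x 110 x 56 high; looks a little like the cassette but is not part of the job. Origin at the centre of its underside.
- tip_box: Bystander, leave alone: yellow pipette-tip box with clear lid, 85 x 120 x 73 high. Origin at the centre of its underside.
- reagent_bottle: Bystander, leave alone: amber bottle with blue cap, 60 diameter x 120 high. Origin at the centre of its underside.
- marker: Bystander, leave alone: white marker pen with black cap, 130 long (its x), 16 thick, lying down. Origin at the centre of its underside.
- timer: Bystander, leave alone: white bench timer, 60 x 60 x 20 high, two red buttons. Origin at the centre of its underside.
- dish_stack: Bystander, leave alone: stack of three clear dishes, 90 diameter x 44 high. Origin at the centre of its underside.
Not all that is in view belongs to the job. What is shaped like the cassette but yellow is not meant.

How it is judged:
On the way, in this order (a step that is already met when the one before it is completed fails the run):
1. the cassette stands flat in the bay, let go, with the lid still open (z of cassette in the frame of bay_floor below 0.005 m and x of cassette in the frame of bay_floor between -0.01 and 0.01 m and y of cassette in the frame of bay_floor between -0.01 and 0.01 m and angle between cassette's own z axis and vertical below 0.08 rad and angle between the x axis of cassette and the x axis of bay_floor, either way round below 0.15 rad and contact force between the fingers and cassette below 0.2 N and value of joint lid above 0.5 rad), for 0.2 s.
2. the lid is fully shut over it, the knob not yet past its click (z of cassette in the frame of bay_floor below 0.005 m and x of cassette in the frame of bay_floor between -0.01 and 0.01 m and y of cassette in the frame of bay_floor between -0.01 and 0.01 m and angle between cassette's own z axis and vertical below 0.08 rad and angle between the x axis of cassette and the x axis of bay_floor, either way round below 0.15 rad and value of joint lid below 0.04 rad and value of joint knob below 0.55 rad), for 0.2 s.
3. with the lid shut, the knob has been turned past its click (value of joint lid below 0.04 rad and value of joint knob above 1 rad), for 0.2 s.
At the end, for the whole second after the job is handed in: The cassette is flat on the bay floor (within 10 mm of its centre in x and y, within 5 mm in height, square to it within 0.15 rad, upright within 0.08 rad), the lid is shut (below 0.04 rad) and the knob rests clicked over (above 1.0 rad) (all of step 3 and z of cassette in the frame of bay_floor below 0.005 m and x of cassette in the frame of bay_floor between -0.01 and 0.01 m and y of cassette in the frame of bay_floor between -0.01 and 0.01 m and angle between cassette's own z axis and vertical below 0.08 rad and angle between the x axis of cassette and the x axis of bay_floor, either way round below 0.15 rad and velocity of joint knob between -0.2 and 0.2 rad/s); the robot touches nothing.
It fails at once if the cassette is tipped by more than 0.6 rad (angle between cassette's own z axis and vertical above 0.6 rad).
It fails at once if one of the bystanders (tube rack, tip box, bottle, marker, timer, dishes) is moved by more than 40 mm (distance of any of tube_rack, tip_box, reagent_bottle, marker, timer, dish_stack from where it was at the start of the episode above 0.04 m).
It also fails if it takes over 72 s, if anything falls off the work surface, if the arm or the gripper's body presses on something with over 40 N, if the wrist force passes 120 N, or if a joint passes its speed limit or range.

## Working session

There is one attempt and no reset: what is moved stays moved. The work goes in short steps, Python scripts to look and compute and a tool call to move; the robot and the scene stay as the last step left them, time stands still between calls to the robot, and variables do not carry over. Pictures are saved under pics/ and viewed, at most 10 in all, crops included, and the job is handed in when it is done.

Besides the shell and the picture viewer there is one more tool, called by a JSON object that holds its "fn" and its "kwargs", one argument or row to a line. drive_tool: Moves the arm, as the interface text tells. Its arguments: {"type":"object","properties":{"plan":{"type":"array","items":{"type":"array","items":{"type":"array","items":{"type":"number","minimum":-1,"maximum":1}}}},"force":{"type":"number"}},"required":["plan"]}

```bash
ls; mkdir -p pics
python3 - <<'E'
from cell import sensors, eyes, bot
import cv2,numpy as np
s=sensors.read_state();print(s)
for n in ("scene","top"):
    d=eyes.snapshot(n);cv2.imwrite(f"pics/{n}0.png",d["frame"][:,:,::-1]);print(n,d["camera_matrix"],d["extrinsics"])
    np.savez(f"pics/{n}0.npz",**d)
E
```

```text
pics
{'clock': 0.0, 'q': array([-1.23569745e+00,  9.18400312e-02,  1.23187301e+00,  1.33116863e-05,
        1.81980567e+00, -5.67420845e-02]), 'qd': array([-1.27972070e-03, -6.96509567e-05, -7.00655010e-04,  4.63061556e-04,
        3.70667110e-04,  7.68863498e-04]), 'tau': array([ 1.25817616e-03, -4.46452653e+01, -4.06446254e+01,  6.98821479e-02,
        2.93907244e-02, -1.06614132e-04]), 'tcp_pos': array([ 0.2290151 , -0.55425061,  0.22152543]), 'ee_rot': array([[ 9.24206372e-01,  3.81892912e-01, -6.21222473e-04],
       [ 3.81893398e-01, -9.24204582e-01,  1.82316239e-03],
       [ 1.22116140e-04, -1.92221906e-03, -9.99998145e-01]]), 'force': array([-0.66988827,  0.30025269, -0.38394219]), 'ft_torque': array([-0.0320381 , -0.01915847,  0.02588792]), 'gripper_force': 0.0, 'finger_gap': 0.0881092071911476}
scene [[507.33048448   0.         313.08400671]
 [  0.         507.33048448 199.3503288 ]
 [  0.           0.           1.        ]] [[ 0.83186069  0.55485387 -0.01204023 -0.4293306 ]
 [ 0.41738947 -0.63977217 -0.64535076 -0.10641895]
 [-0.36577837  0.53181646 -0.76379149  2.1258873 ]
 [ 0.          0.          0.          1.        ]]
top [[516.99790995   0.         315.82467087]
 [  0.         516.99790995 198.59071422]
 [  0.           0.           1.        ]] [[-0.02680584 -0.9996022   0.00876887  0.04063265]
 [-0.98653626  0.02503772 -0.16161472  0.51902274]
 [ 0.16133087 -0.01298303 -0.98681497  1.48752735]
 [ 0.          0.          0.          1.        ]]
```

View pics/scene0.png

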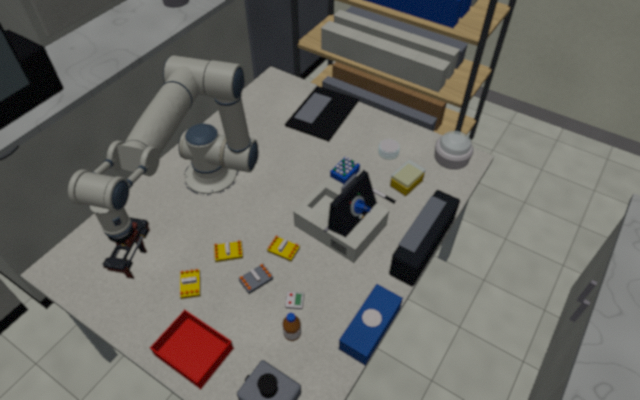

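View pics/top0.png

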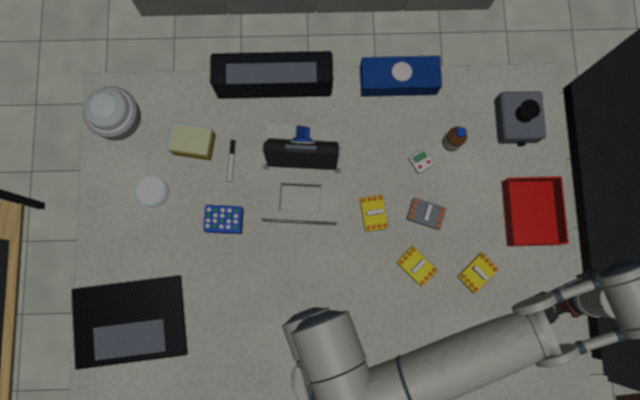

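The top view shows the grey cassette at about (427,213), with its white fin on top. The yellow look-alikes are at (374,212), (417,265) and (478,271). The bay is at about (300,197) and the open lid at (302,153), with its blue knob behind it. In the scene view the cassette is at (256,278) and the bay is near (335,215).

```bash
cat > h.py <<'E'
import numpy as np,cv2
def ray(d,uv):
    K=d["camera_matrix"];E=d["extrinsics"];R=E[:3,:3];c=-R.T@E[:3,3]
    v=R.T@np.linalg.solve(K,[uv[0],uv[1],1.]);return c,v/np.linalg.norm(v)
def plane(d,uv,z):
    c,v=ray(d,uv);return c+v*(z-c[2])/v[2]
def tri(rays):
    A=np.zeros((3,3));b=np.zeros(3)
    for c,v in rays:
        P=np.eye(3)-np.outer(v,v);A+=P;b+=P@c
    p=np.linalg.solve(A,b)
    return p,[np.linalg.norm((np.eye(3)-np.outer(v,v))@(p-c)) for c,v in rays]
def proj(d,p):
    E=d["extrinsics"];q=d["camera_matrix"]@(E[:3,:3]@p+E[:3,3]);return q[:2]/q[2]
def load(n):return dict(np.load(n))
def snap(n,f):
    from cell import eyes
    d=eyes.snapshot(n);np.savez(f"pics/{f}.npz",**d);cv2.imwrite(f"pics/{f}.png",d["frame"][:,:,::-1]);return d
E
python3 - <<'E'
from h import *
T=load("pics/top0.npz");S=load("pics/scene0.npz")
print(plane(T,(427,213),.022),plane(S,(256,278),.022),tri([ray(T,(428,212)),ray(S,(256,275))]))
for uv in [(262,220),(337,222),(281,186),(321,186),(266,167),(338,168)]: print(uv,plane(T,uv,.09))
for uv in [(264,140),(338,142),(302,150),(303,128)]: print(uv,plane(T,uv,.25))
t=snap("wrist","w0"); 
R=np.array(__import__('cell').sensors.read_state()["ee_rot"]);p=__import__('cell').sensors.read_state()["tcp_pos"]
E=t["extrinsics"];c=-E[:3,:3].T@E[:3,3];print("wristcam in tool",R.T@(c-p),R.T@E[:3,:3].T,t["camera_matrix"])
a=cv2.resize(T["frame"][100:260,220:460],None,fx=3.3,fy=3.3,interpolation=2)[:,:,::-1];cv2.imwrite("pics/crop.png",a)
E
```

```text
[ 0.47110809 -0.30432722  0.022     ] [ 0.48000487 -0.3046349   0.022     ] (array([ 0.47515277, -0.30237406,  0.03369861]), [np.float64(0.0035815110504066497), np.float64(0.003581511050406647)])
(262, 220) [0.45429997 0.18232071 0.09      ]
(337, 222) [ 0.44308683 -0.03070073  0.09      ]
(281, 186) [0.55126346 0.12679152 0.09      ]
(321, 186) [0.54837142 0.01184132 0.09      ]
(266, 167) [0.60823251 0.16922836 0.09      ]
(338, 168) [ 0.60010456 -0.03884853  0.09      ]
(264, 140) [0.64344332 0.16021993 0.25      ]
(338, 142) [ 0.63340258 -0.03178946  0.25      ]
(302, 150) [0.61430622 0.06219113 0.25      ]
(303, 128) [0.67329236 0.05825553 0.25      ]
wristcam in tool [ 7.69340138e-02 -3.28154810e-05 -1.62207625e-01] [[ 1.50235249e-04 -9.59011489e-01 -2.83367148e-01]
 [ 9.99999558e-01  4.07115185e-04 -8.47638689e-04]
 [ 9.28258310e-04 -2.83366895e-01  9.59011127e-01]] [[314.38066398   0.         318.91465817]
 [  0.         314.38066398 201.67011799]
 [  0.           0.           1.        ]]
```

View pics/crop.png

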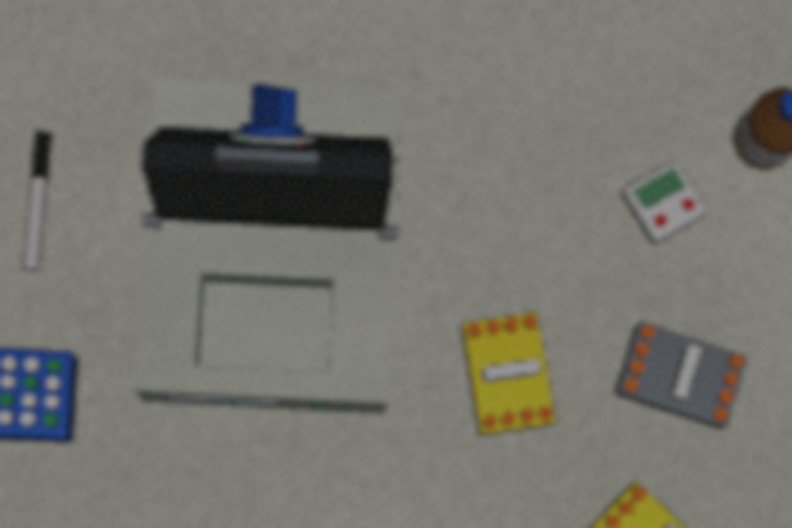

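The crop confirms the layout: the cassette is at crop (680,375), with its fin running from (695,348) to (680,395), about -0.3 rad in yaw. The bay is upright in the crop at (265,322), yaw about -0.05. The wrist camera sits on the tool's +x side, so I'll turn the tool until +x faces the robot. That keeps the camera clear of the lid.

{"fn": "drive_tool", "kwargs": {
  "plan": [
    [[0, 0, 0, -1, -1], [0, 0, 0, -1, -1], [0, 0, 0, -1, -1], [0, 0, 0, -1, -1], [0, 0, 0, -1, -1], [0, 0, 0, -1, -1], [0, 0, 0, -1, -1], [0, 0, 0, -1, -1]]
  ]
}}

```text
clock: 0.95
tcp_pos: [0.2291, -0.5544, 0.2222]
ee_rot: [[0.331, 0.944, -0.0], [0.944, -0.331, 0.001], [0.001, -0.001, -1.0]]
force: [-0.8, 0.2, -0.2]
finger_gap: 0.0874
gripper_force: 0.0
```

{"fn": "drive_tool", "kwargs": {
  "plan": [
    [[0, 0, 0, -1, -1], [0, 0, 0, -1, -1], [0, 0, 0, -1, -1], [0, 0, 0, -1, -1], [0, 0, 0, -1, -1], [0, 0, 0, -1, -1], [0, 0, 0, -1, -1], [0, 0, 0, -1, -1]]
  ]
}}

```text
clock: 1.75
tcp_pos: [0.229, -0.5544, 0.2221]
ee_rot: [[-0.48, 0.877, -0.0], [0.877, 0.48, 0.001], [0.001, 0.0, -1.0]]
force: [0.3, -0.1, -0.5]
finger_gap: 0.088
gripper_force: 0.0
```

{"fn": "drive_tool", "kwargs": {
  "plan": [
    [[0, 0, 0, -1, 0], [0, 0, 0, -1, 0], [0, 0, 0, -1, 0], [0, 0, 0, -1, 0], [0, 0, 0, -1, 0], [0, 0, 0, -1, 0], [0, 0, 0, -1, 0], [0, 0, 0, -0.4, 0]]
  ]
}}

```text
clock: 2.55
tcp_pos: [0.229, -0.5544, 0.2221]
ee_rot: [[-0.957, 0.292, -0.0], [0.292, 0.957, 0.001], [0.001, 0.001, -1.0]]
force: [0.3, 1.0, 0.3]
finger_gap: 0.0442
gripper_force: 0.0
```

```bash
cat >> h.py <<'E'
def st():
    from cell import sensors
    s=sensors.read_state();R=np.array(s["ee_rot"]);return s,np.array(s["tcp_pos"]),R,np.arctan2(R[1,0],R[0,0])
def go(target,yaw=None):
    s,p,R,y=st();t=np.array(target,float)
    print("t",round(s["clock"],2),"tcp",p.round(4),"yaw",round(y,4),"gap",round(s["finger_gap"],4),"gf",s["gripper_force"],"F",s["force"].round(1),"q",s["q"].round(2))
    print("tool shift in units",(R.T@(t-p)/.04).round(3), "" if yaw is None else "turn units %.3f"%(np.degrees((y-yaw+np.pi)%(2*np.pi)-np.pi)/6))
E
python3 -c "
from h import *
go([.475,-.304,.25],np.pi-.31)"
```

```text
t 2.55 tcp [ 0.229  -0.5544  0.2221] yaw 2.8457 gap 0.0442 gf 0.0 F [0.3 1.  0.3] q [-1.24  0.09  1.23 -0.    1.82 -2.51]
tool shift in units [-4.056  7.782 -0.693] turn units 0.135
```

{"fn": "drive_tool", "kwargs": {
  "plan": [
    [[-0.5, 0.97, -0.09, 0, 0], [-0.5, 0.97, -0.09, 0, 0], [-0.5, 0.97, -0.09, 0, 0], [-0.5, 0.97, -0.09, 0, 0], [-0.5, 0.97, -0.09, 0, 0], [-0.5, 0.97, -0.09, 0, 0], [-0.5, 0.97, -0.09, 0, 0], [0, 0, 0, 0, 0]]
  ]
}}

```text
clock: 3.35
tcp_pos: [0.446, -0.3326, 0.2481]
ee_rot: [[-0.957, 0.289, 0.001], [0.289, 0.957, 0.001], [-0.001, 0.002, -1.0]]
force: [-0.3, -0.7, 0.4]
finger_gap: 0.0438
gripper_force: 0.0
```

```bash
python3 -c "
from h import *
go([.475,-.304,.25],np.pi-.31)
d=snap('wrist','w1')"
```

```text
t 3.35 tcp [ 0.446  -0.3326  0.2481] yaw 2.8484 gap 0.0438 gf 0.0 F [-0.3 -0.7  0.4] q [-0.7  -0.02  1.3   0.    1.86 -1.98]
tool shift in units [-0.486  0.895 -0.046] turn units 0.160
```

View pics/w1.png

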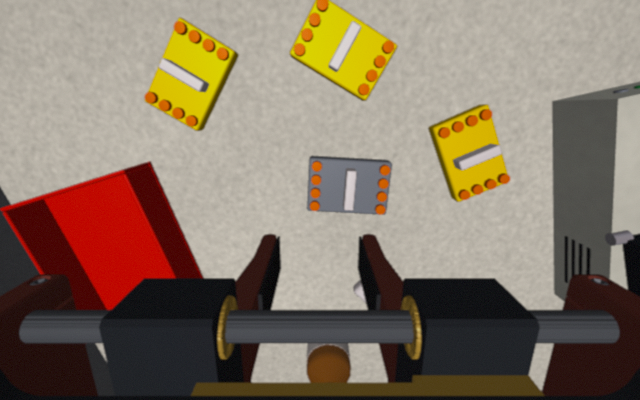

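The wrist view shows the grey cassette centred at (349,186), with its white fin at (350,190). The fingers are at the bottom, and the bottle is well behind the cassette. I'll move closer, then triangulate the fin from the two views.

{"fn": "drive_tool", "kwargs": {
  "plan": [
    [[-0.25, 0.45, 0.8, 0.08, 0], [-0.25, 0.45, 0.8, 0.08, 0], [0, 0, 0.5, 0, 0], [0, 0, 0, 0, 0]]
  ]
}}

```text
clock: 3.8
tcp_pos: [0.4708, -0.3077, 0.1594]
ee_rot: [[-0.95, 0.312, -0.006], [0.312, 0.95, 0.004], [0.007, 0.002, -1.0]]
force: [-0.4, -0.0, 0.6]
finger_gap: 0.0441
gripper_force: 0.0
```

```bash
cat >> h.py <<'E'
def fin(d,z=.022):
    """cassette body from grey-blue mask with orange caps; fin top from white inside."""
    f=d["frame"];hsv=cv2.cvtColor(f,cv2.COLOR_RGB2HSV);H,S,V=[hsv[:,:,i].astype(int) for i in range(3)]
    org=((H<14)&(S>150)&(V>120)).astype(np.uint8)
    n,l,s,c=cv2.connectedComponentsWithStats(org)
    caps=[c[i] for i in range(1,n) if 15<s[i,4]<900]
    b=((S<60)&(V>165)).astype(np.uint8)
    cs,_=cv2.findContours(b,cv2.RETR_LIST,cv2.CHAIN_APPROX_NONE)
    return caps,[(cv2.minAreaRect(k),cv2.contourArea(k)) for k in cs if 100<cv2.contourArea(k)<6000]
E
python3 -c "
from h import *
from cell import sensors
w1=load('pics/w1.npz');w2=snap('wrist','w2');go([.475,-.304,.15])
for d in (w1,w2):
    c,r=fin(d);print(np.round(c,1).tolist());print(r)
    print(d['frame'][186,330],d['frame'][190,350],d['frame'][240,345])
"
```

```text
t 3.85 tcp [ 0.4713 -0.3083  0.162 ] yaw 2.8244 gap 0.0442 gf 0.0 F [0.2 0.1 0.5] q [-0.64 -0.01  1.44 -0.    1.71 -1.89]
tool shift in units [-0.054  0.131  0.299] 
[[488.1, 114.1], [472.5, 121.9], [316.5, 165.8], [384.5, 170.2], [315.7, 179.7], [505.4, 178.8], [383.3, 183.5], [490.6, 184.6], [477.8, 189.6], [315.1, 192.7], [464.7, 195.6], [311.9, 205.9], [380.9, 209.8]]
[(((539.1470947265625, 364.4117736816406), (15.522278785705566, 45.354156494140625), 14.03624439239502), 552.5), (((367.5, 362.5), (37.0, 37.0), 90.0), 1143.5), (((280.0, 362.5), (37.0, 56.0), 90.0), 1820.5), (((616.7926635742188, 266.6341552734375), (42.516143798828125, 14.024805068969727), 83.6598129272461), 428.0), (((349.8724365234375, 190.03106689453125), (8.553685188293457, 38.61614990234375), 4.763641834259033), 286.5), (((348.8599853515625, 185.02000427246094), (86.3668212890625, 58.520870208740234), 3.1798300743103027), 4776.0), (((470.25, 152.25001525878906), (88.54376983642578, 68.62141418457031), 71.56504821777344), 5127.5), (((626.0, 164.0), (138.0, 26.0), 90.0), 3104.0), (((344.73358154296875, 45.12455
[... 342 characters left out ...]
1], [281.3, 220.2], [370.8, 222.2], [99.5, 366.9]]
[(((103.1176528930664, 382.4705810546875), (26.678918838500977, 14.55213737487793), 75.96376037597656), 325.0), (((539.2352905273438, 364.0588073730469), (15.037208557128906, 44.626548767089844), 14.03624439239502), 535.5), (((319.0, 362.5), (37.0, 134.0), 90.0), 3484.5), (((326.0172119140625, 197.5184783935547), (11.135757446289062, 49.361385345458984), 2.045408248901367), 493.5), (((8.562068939208984, 13.75517463684082), (18.186960220336914, 16.6921443939209), 4.763641834259033), 185.5), (((303.4341125488281, 14.892677307128906), (13.40986156463623, 38.413665771484375), 24.775142669677734), 436.5)]
[204 196 197] [107 111 118] [179 173 161]
```

View pics/w2.png

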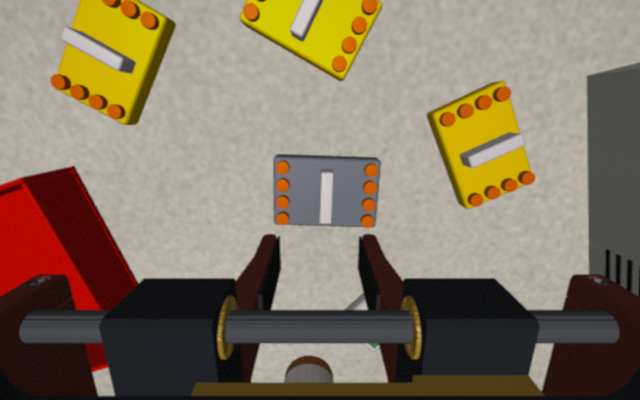

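The closer view shows the cassette at (327,190), its fin at (326,197) and the caps at x≈281 and 371.

```bash
python3 -c "
from h import *
w1=load('pics/w1.npz');w2=load('pics/w2.npz');T=load('pics/top0.npz')
print('fin',tri([ray(w1,(349.87,190.03)),ray(w2,(326.02,197.52))]))
for d,caps in((w1,[(316.5,165.8),(311.9,205.9),(384.5,170.2),(380.9,209.8)]),(w2,[(282,167.6),(281.3,220.2),(371.3,170.3),(370.8,222.2)])):
    P=np.array([plane(d,c,.028) for c in caps]);print(P.mean(0), 'len', np.linalg.norm(P[0]-P[2]))
    v=(P[0]+P[1]-P[2]-P[3]);print('x-axis yaw', np.arctan2(v[1],v[0])+np.pi/2, np.arctan2(v[1],v[0])-np.pi/2)
    v=(P[0]-P[1]+P[2]-P[3]);print('yaw2',np.arctan2(v[1],v[0]))
rc=plane(w2,(326.02,197.52),.042);print(rc)
th=np.radians(2.045);a=plane(w2,(326+25*np.sin(th),197.5-25*np.cos(th)),.042);b=plane(w2,(326-25*np.sin(th),197.5+25*np.cos(th)),.042);v=a-b;print('fin len',np.linalg.norm(v),'yaw',np.arctan2(v[1],v[0]))
go(rc,)
"
```

```text
fin (array([ 0.47199492, -0.30132079,  0.04135425]), [np.float64(8.494096903043785e-05), np.float64(8.494096903031065e-05)])
[ 0.47289938 -0.30205197  0.028     ] len 0.08393649611445249
x-axis yaw -0.35548180444662214 -3.4970744580364155
yaw2 2.7752348721220153
[ 0.47400086 -0.30122517  0.028     ] len 0.08447754269896114
x-axis yaw -0.3441258476752793 -3.4857185012650724
yaw2 2.8201996524953903
[ 0.47191087 -0.30129077  0.042     ]
fin len 0.04785567787768011 yaw 2.7966975902935483
t 3.85 tcp [ 0.4713 -0.3083  0.162 ] yaw 2.8244 gap 0.0442 gf 0.0 F [0.2 0.1 0.5] q [-0.64 -0.01  1.44 -0.    1.71 -1.89]
tool shift in units [0.029 0.17  3.   ]
```

{"fn": "drive_tool", "kwargs": {
  "plan": [
    [[0.02, 0.17, 0, 0.28, 0.27], [0, 0, 0.8, 0, 0.27], [0, 0, 0.8, 0, 0.27], [0, 0, 0.8, 0, 0.27], [0, 0, 0, 0, 0.27], [0, 0, 0.5, 0, 0.27], [0, 0, 0.3, 0, 0.27], [0, 0, 0.2, 0, 0.27]]
  ]
}}

```text
clock: 4.65
tcp_pos: [0.4744, -0.3021, 0.0289]
ee_rot: [[-0.941, 0.339, 0.001], [0.339, 0.941, -0.001], [-0.001, -0.001, -1.0]]
force: [-0.6, 0.1, 1.2]
finger_gap: 0.0322
gripper_force: 0.0
```

{"fn": "drive_tool", "kwargs": {
  "plan": [
    [[0, 0, 0, 0, 0.27], [0, 0, 0, 0, 0.27]]
  ]
}}

```text
clock: 4.85
tcp_pos: [0.4745, -0.3016, 0.0289]
ee_rot: [[-0.941, 0.339, 0.001], [0.339, 0.941, -0.001], [-0.001, -0.0, -1.0]]
force: [0.5, -0.1, -0.2]
finger_gap: 0.0323
gripper_force: 0.0
```

```bash
python3 -c "
from h import *
go([.4725,-.3015,.025],2.797)
"
```

```text
t 4.85 tcp [ 0.4745 -0.3016  0.0289] yaw 2.796 gap 0.0323 gf 0.0 F [ 0.5 -0.1 -0.2] q [-0.63  0.04  1.63  0.    1.47 -1.85]
tool shift in units [ 0.048 -0.015  0.097] turn units -0.009
```

Go down 4 mm more, grip with moderate force and lift.

{"fn": "drive_tool", "kwargs": {
  "plan": [
    [[0.04, 0, 0.1, 0, 0.27], [0, 0, 0, 0, 1], [0, 0, 0, 0, 1], [0, 0, 0, 0, 1], [0, 0, 0, 0, 1], [0, 0, -0.3, 0, 1], [0, 0, -0.7, 0, 1], [0, 0, -0.8, 0, 1]]
  ],
  "force": 35
}}

```text
clock: 5.65
tcp_pos: [0.4719, -0.3, 0.0957]
ee_rot: [[-0.941, 0.339, -0.003], [0.339, 0.941, 0.002], [0.003, 0.001, -1.0]]
force: [0.2, -0.5, -2.9]
finger_gap: 0.0116
gripper_force: 35.0
```

{"fn": "drive_tool", "kwargs": {
  "plan": [
    [[0, 0, -1, 0, 1], [0, 0, -1, 0, 1], [0, 0, -1, 0, 1], [0, 0, -1, 0, 1], [0, 0, 0, 0, 1], [0, 0, 0, 0, 1]]
  ]
}}

```text
clock: 6.25
tcp_pos: [0.4729, -0.3009, 0.2572]
ee_rot: [[-0.941, 0.339, 0.002], [0.339, 0.941, -0.001], [-0.002, -0.001, -1.0]]
force: [1.1, 0.1, -2.1]
finger_gap: 0.0118
gripper_force: 35.0
```

```bash
python3 -c "
from h import *
go([.42,.07,.25],np.pi-.05)
snap('wrist','w3')
"
```

```text
t 6.25 tcp [ 0.4729 -0.3009  0.2572] yaw 2.7961 gap 0.0118 gf 34.99890983104706 F [ 1.1  0.1 -2.1] q [-0.63 -0.01  1.27  0.    1.88 -1.85]
tool shift in units [4.385 8.276 0.164] turn units -2.821
```

{"fn": "drive_tool", "kwargs": {
  "plan": [
    [[0.16, 0.86, 0, -0.56, 1], [0.16, 0.86, 0, -0.56, 1], [0.16, 0.86, 0, -0.56, 1], [0.16, 0.86, 0, -0.56, 1], [0.16, 0.86, 0, -0.56, 1], [0, 0, 0, 0, 1], [0, 0, 0, 0, 1]]
  ]
}}

```text
clock: 7.0
tcp_pos: [0.4799, -0.1259, 0.254]
ee_rot: [[-0.999, 0.051, -0.003], [0.051, 0.999, 0.001], [0.003, 0.0, -1.0]]
force: [-0.2, 0.0, -1.3]
finger_gap: 0.0116
gripper_force: 35.0
```

```bash
python3 -c "
from h import *
go([.48,-.13,.25],np.pi-.05)
snap('wrist','w4')
"
```

```text
t 7.0 tcp [ 0.4799 -0.1259  0.254 ] yaw 3.0903 gap 0.0116 gf 34.99880254268646 F [-0.2  0.  -1.3] q [-0.32 -0.18  1.43 -0.    1.89 -1.84]
tool shift in units [-0.009 -0.102  0.099] turn units -0.012
```

View pics/w4.png

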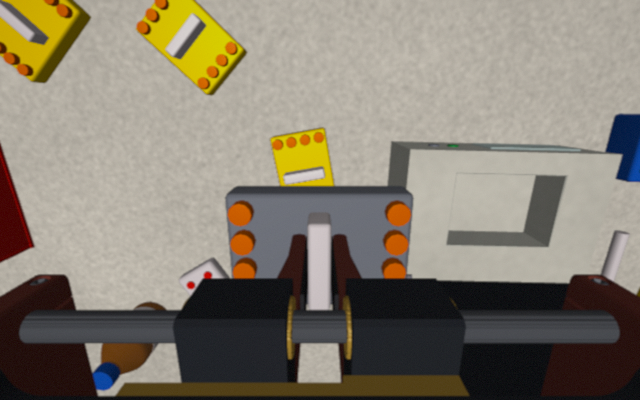

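The view shows the held cassette square in the grip. The bay opening's rim corners are near (455,174), (565,177), (550,247) and (447,245), and the deck's front corners are at (411,150) and (622,154). I'll take a second view from elsewhere and extract the line segments.

{"fn": "drive_tool", "kwargs": {
  "plan": [
    [[0, 0.2, -0.9, 0, 1], [0, 0.2, -0.9, 0, 1], [0, 0.2, -0.2, 0, 1], [0, 0, 0, 0, 1], [0, 0, 0, 0, 1]]
  ]
}}

```text
clock: 7.55
tcp_pos: [0.4816, -0.103, 0.3337]
ee_rot: [[-0.999, 0.053, -0.003], [0.053, 0.999, 0.0], [0.003, 0.0, -1.0]]
force: [0.1, -0.9, -2.7]
finger_gap: 0.012
gripper_force: 35.0
```

```bash
cat >> h.py <<'E'
def segs(d,box,minlen=25):
    x0,y0,x1,y1=box;g=cv2.cvtColor(d["frame"],cv2.COLOR_RGB2GRAY)[y0:y1,x0:x1]
    g=cv2.createCLAHE(3,(4,4)).apply(g)
    L=cv2.createLineSegmentDetector().detect(g)[0][:,0]+np.array([x0,y0,x0,y0])
    L=[l for l in L if np.hypot(*(l[2:]-l[:2]))>minlen]
    return np.array(sorted(L,key=lambda l:-np.hypot(*(l[2:]-l[:2]))))
E
python3 -c "
from h import *
a=load('pics/w4.npz');b=snap('wrist','w5');go([.48,-.1,.33],np.pi-.05)
print(segs(a,(385,130,640,290)).round(1));print(segs(b,(380,130,640,290)).round(1))
c=plane(a,(505,208),.09);print(c,proj(b,c))
"
```

```text
t 7.6 tcp [ 0.4814 -0.103   0.3332] yaw 3.0887 gap 0.0117 gf 34.99898135662079 F [ 0.3 -0.7 -2.1] q [-0.28 -0.14  1.26 -0.    2.03 -1.8 ]
tool shift in units [0.04  0.073 0.081] turn units -0.028
[[436.9 280.  568.2 282.9]
 [621.9 153.6 518.1 152.2]
 [548.2 246.8 448.1 244.5]
 [493.1 148.3 578.1 150.5]
 [571.9 148.2 491.9 146. ]
 [413.4 195.9 406.6 272. ]
 [531.9 175.6 456.9 174. ]
 [448.1 230.  520.7 231.5]
 [566.  176.3 547.9 246.2]
 [456.9 170.9 521.9 172.5]
 [516.9 152.  454.3 149.8]
 [491.9 142.6 554.4 144.2]
 [522.4 233.  535.  174.8]
 [447.9 220.6 454.8 171.9]
 [385.6 277.9 434.4 278. ]
 [620.2 232.5 606.8 274.8]
 [409.8 146.9 405.3 190.7]
 [613.3 278.2 626.7 236.8]
 [600.  272.1 613.2 230.6]
 [638.7 137.  628.  178.4]
 [453.2 149.8 410.6 148.8]
 [387.4 183.3 390.7 140.8]
 [523.1 173.1 564.3 175.2]
 [399.4 141.2 440.6 141.6]
 [458.1 142.3 491.8 143. ]
 [601.5 275.  627.5 289.2]
 [573.1 274.  601.9 273.5]]
[[543.1 145.5 380.6 141. ]
 [408.1 250.4 511.9 252.3]
 [490.7 221.9 410.6 219.9]
 [479.4 162.8 413.1 161.4]
 [425.6 136.5 488.1 137.1]
 [506.9 140.6 444.4 139. ]
 [413.1 210.4 473.2 211.3]
 [502.4 162.7 490.9 221.4]
 [474.8 213.  483.1 162.1]
 [630.7 169.7 580.6 169. ]
 [561.6 213.4 549.4 259.4]
 [413.1 158.4 455.6 160. ]
 [555.6 259.  566.2 218. ]
 [569.7 130.1 561.1 165.4]
 [547.  247.2 555.7 213.2]
 [588.  248.1 619.5 251.6]
 [518.1 254.6 540.7 274. ]
 [380.6 135.8 409.4 135.7]
 [406.3 276.9 407.4 248.2]
 [408.1 194.6 380.6 194.5]
 [408.6 186.8 411.6 159.5]
 [638.3 262.8 611.8 260. ]
 [577.4 272.1 586.5 248.5]
 [410.8 221.8 408.8 246.9]]
[0.51448238 0.07505074 0.09      ] [453.85143746 189.49079925]
```

```bash
python3 -c "
from h import *
a=load('pics/w4.npz');b=load('pics/w5.npz')
def X(l,m):
    h=lambda l:np.cross([l[0],l[1],1],[l[2],l[3],1]);p=np.cross(h(l),h(m));return p[:2]/p[2]
A=dict(B=(548.2,246.8,448.1,244.5),R=(566,176.3,547.9,246.2),F=(531.9,174.1,456.9,172.5),L=(447.9,220.6,454.8,171.9))
B=dict(B=(490.7,221.9,410.6,219.9),R=(502.4,162.7,490.9,221.4),F=(479.4,161.8,413.1,160.2),L=(408.6,186.8,411.6,159.5))
P={}
for k in('BR','FR','BL','FL'):
    ca=X(A[k[0]],A[k[1]]);cb=X(B[k[0]],B[k[1]]);P[k]=[plane(d,c,.09) for d,c in((a,ca),(b,cb))]
    print(k,ca.round(1),tri([ray(a,ca),ray(b,cb)]),P[k][0].round(4),P[k][1].round(4))
for i in(0,1):
    q={k:P[k][i] for k in P};m=sum(q.values())/4
    print('c',m,'x',np.linalg.norm(q['BR']-q['FR']),np.linalg.norm(q['BL']-q['FL']),'y',np.linalg.norm(q['BR']-q['BL']),np.linalg.norm(q['FR']-q['FL']))
    for u,v in('BR','BL'),('FR','FL'): w=q[u]-q[v];print('yaw',np.arctan2(w[1],w[0])-np.pi/2)
    w=q['BR']-q['FR'];print(np.arctan2(w[1],w[0]))
for d,la,lb in ((a,(448.1,230.,520.7,231.5),(522.4,233,535,174.8)),(b,(410+3,210.4,473.2,211.3),(474.8,213,483.1,162.1))):
    print('floor BR',X(la,lb),plane(d,X(la,lb),.043))
print(tri([ray(a,X((448.1,230.,520.7,231.5),(522.4,233,535,174.8))),ray(b,X((413,210.4,473.2,211.3),(474.8,213,483.1,162.1)))]))
# deck front edge + back of lid
for d,l in((a,(621.9,153.6,410.6,149.)),(b,(543.1,145.5,380.6,141))):
    p,q=plane(d,l[:2],.09),plane(d,l[2:],.09);print('front',p,q,np.arctan2(*(p-q)[1::-1])-np.pi/2)
"
```

```text
BR [547.7 246.8] (array([0.56360272, 0.1292778 , 0.08901145]), [np.float64(5.025564460566296e-05), np.float64(5.025564460568091e-05)]) [0.5632 0.1285 0.09  ] [0.5632 0.1287 0.09  ]
FR [566.4 174.8] (array([0.48126181, 0.13615172, 0.08928715]), [np.float64(0.0002292444079263274), np.float64(0.00022924440792649245)]) [0.4809 0.1356 0.09  ] [0.4814 0.1357 0.09  ]
BL [444.5 244.4] (array([0.55178862, 0.00965308, 0.09538751]), [np.float64(4.512391756417295e-05), np.float64(4.512391756406526e-05)]) [0.5543 0.0119 0.09  ] [0.5538 0.0111 0.09  ]
FL [454.7 172.5] (array([0.47221398, 0.01757407, 0.090221  ]), [np.float64(3.5087634163683476e-06), np.float64(3.508763416404509e-06)]) [0.4723 0.0177 0.09  ] [0.4722 0.0176 0.09  ]
c [0.51763735 0.07342249 0.09      ] x 0.08260688325896921 0.08219562715968907 y 0.11695128563832638 0.11827755946481211
yaw -0.07622581589759259
yaw -0.07277324020685372
-0.08643831041005327
c [0.51764559 0.07329167 0.09      ] x 0.08211205313315277 0.081829812089018 y 0.11802030337317074 0.11840509797044622
yaw -0.07933153280159333
yaw -0.076957862677554
-0.08475938291234938
floor BR [522.71572586 231.54164723] [0.5634058  0.12955553 0.043     ]
floor BR [475.072645   211.32799635] [0.56321146 0.12961763 0.043     ]
(array([0.56328153, 0.12954552, 0.04306818]), [np.float64(0.00010059788779557805), np.float64(0.00010059788779567611)])
front [0.46122983 0.18936169 0.09      ] [ 0.44528524 -0.02949914  0.09      ] -0.07272416601465337
front [0.46226551 0.18525174 0.09      ] [ 0.44560897 -0.02244095  0.09      ] -0.08002672339744432
```

```bash
python3 -c "
from h import *
b=load('pics/w5.npz');s,p,R,y=st()
f=b['frame'];hsv=cv2.cvtColor(f,cv2.COLOR_RGB2HSV);m=((hsv[:,:,0]<14)&(hsv[:,:,1]>150)&(hsv[:,:,2]>120)).astype(np.uint8)
n,l,S,c=cv2.connectedComponentsWithStats(m)
for i in range(1,n):
    if S[i,4]>200 and 215<c[i][0]<420 and c[i][1]>195: print(c[i].round(1),S[i,4],'tool',(R.T@(plane(b,c[i],p[2]+.004)-p)).round(4))
for L in segs(b,(210,175,430,215),60): print(L.round(1),[(R.T@(plane(b,q,p[2]-.003)-p)).round(4).tolist() for q in (L[:2],L[2:])])
go([.518,.0745,.25],np.pi-.077)
"
```

```text
[408.1 194.3 228.1 194.3] [[0.0335, 0.0485, 0.0032], [0.0335, -0.0498, 0.0031]]
[236.9 185.6 360.6 185.6] [[0.0384, -0.0446, 0.0031], [0.0384, 0.0224, 0.0032]]
t 7.6 tcp [ 0.4814 -0.103   0.3332] yaw 3.0887 gap 0.0117 gf 34.99898135662079 F [ 0.3 -0.7 -2.1] q [-0.28 -0.14  1.26 -0.    2.03 -1.8 ]
tool shift in units [-0.686  4.478  2.081] turn units 0.230
```

{"fn": "drive_tool", "kwargs": {
  "plan": [
    [[-0.11, 0.75, 0, 0.23, 1], [-0.11, 0.75, 0.2, 0, 1], [-0.11, 0.75, 0.3, 0, 1], [-0.11, 0.75, 0.5, 0, 1], [-0.11, 0.75, 0.5, 0, 1], [-0.11, 0.75, 0.5, 0, 1], [0, 0, 0.5, 0, 1], [0, 0, 0.5, 0, 1]]
  ]
}}

```text
clock: 8.4
tcp_pos: [0.5202, 0.0756, 0.2122]
ee_rot: [[-0.997, 0.075, -0.004], [0.075, 0.997, -0.001], [0.004, -0.001, -1.0]]
force: [0.1, -0.7, -2.5]
finger_gap: 0.0117
gripper_force: 35.0
```

{"fn": "drive_tool", "kwargs": {
  "plan": [
    [[0, 0, 0.3, 0, 1], [0, 0, 0, 0, 1], [0, 0, 0, 0, 1]]
  ]
}}

```text
clock: 8.7
tcp_pos: [0.5208, 0.0747, 0.2037]
ee_rot: [[-0.997, 0.077, -0.001], [0.077, 0.997, -0.0], [0.001, -0.0, -1.0]]
force: [-0.1, -0.4, -2.8]
finger_gap: 0.0117
gripper_force: 35.0
```

```bash
python3 -c "
from h import *
go([.5175,.0745,.1],np.pi-.077)
"
```

```text
t 8.7 tcp [0.5208 0.0747 0.2037] yaw 3.0647 gap 0.0117 gf 34.99890983104706 F [-0.1 -0.4 -2.8] q [ 0.08 -0.11  1.46 -0.    1.79 -1.42]
tool shift in units [ 0.081 -0.011  2.592] turn units 0.001
```

{"fn": "drive_tool", "kwargs": {
  "plan": [
    [[0.08, -0.01, 0.6, 0, 1], [0, 0, 0.6, 0, 1], [0, 0, 0.5, 0, 1], [0, 0, 0, 0, 1], [0, 0, 0, 0, 1]]
  ]
}}

```text
clock: 9.2
tcp_pos: [0.5182, 0.0747, 0.1372]
ee_rot: [[-0.997, 0.077, 0.001], [0.077, 0.997, 0.0], [-0.001, 0.0, -1.0]]
force: [0.0, -0.1, -1.5]
finger_gap: 0.0117
gripper_force: 35.0
```

```bash
python3 -c "
from h import *
go([.5175,.0745,.07],np.pi-.077)
"
```

```text
t 9.2 tcp [0.5182 0.0747 0.1372] yaw 3.0649 gap 0.0117 gf 34.99894559383392 F [ 0.  -0.1 -1.5] q [ 0.08 -0.12  1.59  0.    1.67 -1.42]
tool shift in units [ 0.018 -0.008  1.68 ] turn units 0.003
```

{"fn": "drive_tool", "kwargs": {
  "plan": [
    [[0.02, 0, 0.4, 0, 1], [0, 0, 0.4, 0, 1], [0, 0, 0.4, 0, 1], [0, 0, 0.3, 0, 1], [0, 0, 0, 0, 1], [0, 0, 0, 0, 1]]
  ]
}}

```text
clock: 9.8
tcp_pos: [0.5168, 0.075, 0.0754]
ee_rot: [[-0.997, 0.076, -0.001], [0.076, 0.997, -0.0], [0.001, -0.0, -1.0]]
force: [-0.1, -0.2, -1.7]
finger_gap: 0.0116
gripper_force: 35.0
```

{"fn": "drive_tool", "kwargs": {
  "plan": [
    [[-0.01, 0, 0.1, 0, 1], [0, 0, 0.04, 0, 1], [0, 0, 0, 0, 1]]
  ]
}}

```text
clock: 10.1
tcp_pos: [0.5174, 0.075, 0.0703]
ee_rot: [[-0.997, 0.076, 0.0], [0.076, 0.997, 0.0], [-0.0, 0.0, -1.0]]
force: [-0.6, -0.5, -1.7]
finger_gap: 0.0114
gripper_force: 35.0
```

{"fn": "drive_tool", "kwargs": {
  "plan": [
    [[0, 0, 0.04, 0, 1], [0, 0, 0, 0, 1]]
  ]
}}

```text
clock: 10.3
tcp_pos: [0.5173, 0.075, 0.0686]
ee_rot: [[-0.997, 0.076, 0.0], [0.076, 0.997, 0.0], [-0.0, 0.0, -1.0]]
force: [-0.0, -0.1, -1.6]
finger_gap: 0.012
gripper_force: 35.0
```

{"fn": "drive_tool", "kwargs": {
  "plan": [
    [[0, 0, 0.04, 0, 1], [0, 0, 0, 0, 1]]
  ]
}}

```text
clock: 10.5
tcp_pos: [0.5174, 0.075, 0.0671]
ee_rot: [[-0.997, 0.076, 0.0], [0.076, 0.997, 0.0], [-0.0, 0.0, -1.0]]
force: [-0.4, 0.2, -1.6]
finger_gap: 0.0119
gripper_force: 35.0
```

{"fn": "drive_tool", "kwargs": {
  "plan": [
    [[0, 0, 0.03, 0, 1], [0, 0, 0, 0, 1]]
  ]
}}

```text
clock: 10.7
tcp_pos: [0.5174, 0.075, 0.0671]
ee_rot: [[-0.997, 0.076, 0.001], [0.076, 0.997, -0.0], [-0.001, 0.0, -1.0]]
force: [-2.8, -0.8, 4.8]
finger_gap: 0.0119
gripper_force: 35.0
```

Contact with the bay floor. Open partly, rise, and look.

{"fn": "drive_tool", "kwargs": {
  "plan": [
    [[0, 0, 0, 0, 0.27], [0, 0, 0, 0, 0.27], [0, 0, 0, 0, 0.27], [0, 0, -0.3, 0, 0.27], [0, 0, -0.6, 0, 0.27], [0, 0, -0.9, 0, 0.27], [0, 0, -0.9, 0, 0.27], [0, 0, -0.9, 0, 0.27]]
  ]
}}

```text
clock: 11.5
tcp_pos: [0.5172, 0.075, 0.2122]
ee_rot: [[-0.997, 0.076, 0.001], [0.076, 0.997, 0.0], [-0.001, 0.0, -1.0]]
force: [-0.3, -0.0, 0.4]
finger_gap: 0.0321
gripper_force: 0.0
```

{"fn": "drive_tool", "kwargs": {
  "plan": [
    [[0, 0, -1, 0, 1], [0, 0, -1, 0, 1], [0, 0, -1, 0, 1], [0, -1, 0, 0, 1], [0, -1, 0, 0, 1], [0, -1, 0, 0, 1], [0, 0, 0, 0, 1], [0, 0, 0, 0, 1]]
  ],
  "force": 20
}}

```text
clock: 12.3
tcp_pos: [0.5081, -0.0452, 0.3305]
ee_rot: [[-0.997, 0.078, 0.001], [0.078, 0.997, 0.0], [-0.001, 0.0, -1.0]]
force: [-1.0, -0.1, -0.2]
finger_gap: 0.0006
gripper_force: 0.0
```

```bash
python3 -c "
from h import *
go([.5175,.0745,.35],np.pi-.077)
w=snap('wrist','w6');t=snap('top','t6');s=snap('scene','s6')
k=lambda d,x0,y0,x1,y1,f:cv2.resize(d['frame'][y0:y1,x0:x1],None,fx=f,fy=f,interpolation=2)
A=k(t,250,110,350,230,4.);B=k(s,280,160,400,270,400/120.)
B=cv2.copyMakeBorder(B,0,480-B.shape[0],0,0,0)
cv2.imwrite('pics/m6.png',np.hstack([A,B])[:,:,::-1])
"
```

```text
t 12.3 tcp [ 0.5081 -0.0452  0.3305] yaw 3.0633 gap 0.0006 gf 0.0 F [-1.  -0.1 -0.2] q [-0.16 -0.1   1.23  0.    2.01 -1.65]
tool shift in units [-1.000e-03  3.003e+00 -4.860e-01] turn units -0.012
```

View pics/w6.png

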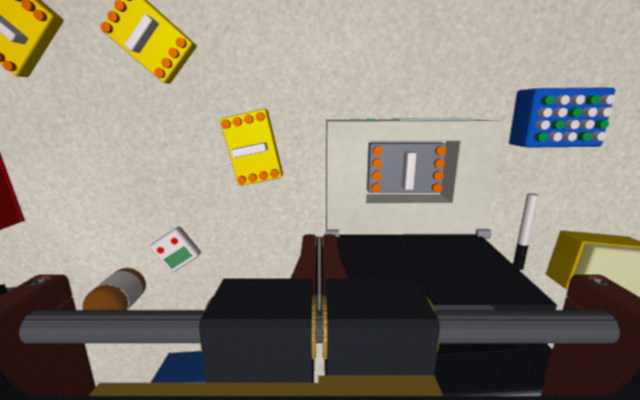

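View pics/m6.png

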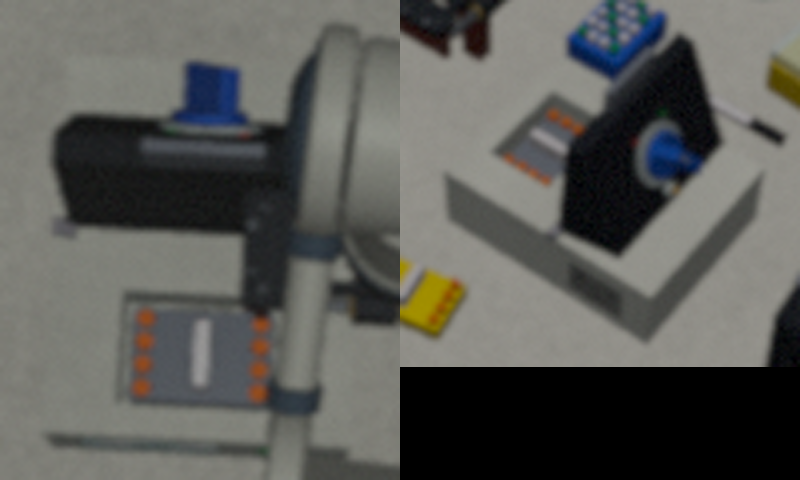

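Wrist view: the cassette sits in the bay at (408,168) with the fin at (409,170), the lid is open, and no bystander has moved. The top crop puts the tab strip at crop (205,148), and the scene crop shows the knob on the lid's back face with its bar in the start position. Next I'll verify the placement numerically and find the lid angle.

```bash
cat >> h.py <<'E'
YB=-.077;BX=np.array([np.cos(YB),np.sin(YB),0]);BY=np.array([-np.sin(YB),np.cos(YB),0]);BAY=np.array([.518,.0745,.043])
HG=BAY+.085*BX+[0,0,.0475]
def mach(p): q=np.array(p)-BAY;return np.array([q@BX,q@BY,q[2]])
def world(m): return BAY+m[0]*BX+m[1]*BY+np.array([0,0,m[2]])
E
python3 -c "
from h import *
w=load('pics/w6.npz');t=load('pics/t6.npz')
c,r=fin(w)
cc=[k for k in c if 365<k[0]<450 and 140<k[1]<200];print(np.round(cc,1).tolist())
P=np.array([mach(plane(w,k,.072)) for k in cc]);print('caps',P.round(4).tolist())
for k,a in r:
    if abs(k[0][0]-409)<10 and abs(k[0][1]-170)<15: print(k,mach(plane(w,k[0],.085)))
# tab in top view: grey strip rows
f=t['frame'].mean(2)
for col in (290,300,310): print(col,[(row,int(f[row,col])) for row in range(136,172,1)])
for row in (143,145,147,149,151): print(row,mach(plane(t,(300,row),.272)),mach(plane(t,(300,row),.24)))
g=w['frame'].mean(2)
for col in (450,465,480): print(col,[(row,int(g[row,col])) for row in range(290,324)])
for row in (305,309): print(mach(plane(w,(465,row),.272)))
"
```

```text
[[377.6, 150.6], [440.6, 150.0], [376.9, 163.0], [439.9, 163.2], [439.1, 176.0], [437.1, 188.7]]
caps [[-0.0259, -0.042, 0.029], [-0.0267, 0.0418, 0.029], [-0.0093, -0.042, 0.029], [-0.0089, 0.0428, 0.029], [0.0085, 0.0437, 0.029], [0.0264, 0.0428, 0.029]]
((410.30877685546875, 170.98529052734375), (8.436614990234375, 36.584232330322266), 4.39870548248291) [-8.77617485e-04 -2.73015951e-06  4.20000000e-02]
((413.0, 171.0), (96.0, 64.0), 0.0) [-0.00085361  0.0035377   0.042     ]
290 [(136, 126), (137, 128), (138, 117), (139, 84), (140, 63), (141, 57), (142, 41), (143, 29), (144, 47), (145, 71), (146, 82), (147, 74), (148, 56), (149, 45), (150, 40), (151, 39), (152, 28), (153, 23), (154, 22), (155, 24), (156, 24), (157, 21), (158, 25), (159, 22), (160, 23), (161, 27), (162, 25), (163, 23), (164, 22), (165, 21), (166, 30), (167, 68), (168, 110), (169, 125), (170, 125), (171, 124)]
300 [(136, 42), (137, 41), (138, 50), (139, 64), (140, 66), (141, 79), (142, 92), (143, 67), (144, 48), (145, 64), (146, 81), (147, 82), (148, 67), (149, 49), (150, 43), (151, 40), (152, 30), (153, 24), (154, 
[... 1500 characters left out ...]
5), (302, 17), (303, 16), (304, 27), (305, 49), (306, 61), (307, 62), (308, 61), (309, 54), (310, 41), (311, 37), (312, 40), (313, 45), (314, 46), (315, 53), (316, 65), (317, 69), (318, 66), (319, 55), (320, 57), (321, 70), (322, 77), (323, 71)]
480 [(290, 14), (291, 19), (292, 16), (293, 18), (294, 17), (295, 19), (296, 18), (297, 17), (298, 14), (299, 16), (300, 22), (301, 18), (302, 16), (303, 16), (304, 28), (305, 50), (306, 61), (307, 64), (308, 63), (309, 55), (310, 41), (311, 38), (312, 39), (313, 45), (314, 48), (315, 54), (316, 66), (317, 72), (318, 65), (319, 56), (320, 58), (321, 70), (322, 77), (323, 74)]
[ 0.07347372 -0.0019186   0.229     ]
[ 0.07723284 -0.0014296   0.229     ]
```

Placement is good: within 1 mm, caps at the expected height and square. The lid angle is about 1.62 rad, with the tab's back face at 104 mm in machine x. Next I'll work out the closing arc.

```bash
cat >> h.py <<'E'
def arc(th,rc=.172,hw=.010,h=.010):
    return np.array([.085-rc*np.cos(th)+h*np.sin(th)+hw, 0, .0475+rc*np.sin(th)+h*np.cos(th)])
E
python3 -c "
from h import *
go(world([.132,0,.287]),np.pi-.077)
prev=np.array([.132,0,.212])
for th in list(np.linspace(1.6,0,17))+[-.03]:
    p=arc(th);d=(p-prev)/.04;print(round(th,2),p.round(4),'units x %.2f z %.2f'%(-d[0],-d[2]));prev=p
"
```

```text
t 12.45 tcp [ 0.5083 -0.0437  0.3302] yaw 3.0667 gap 0.0005 gf 0.0 F [0.4 0.7 0.2] q [-0.15 -0.1   1.23  0.    2.01 -1.65]
tool shift in units [-3.322  2.957  0.007] turn units 0.020
1.6 [0.11   0.     0.2191] units x 0.55 z -0.18
1.5 [0.0928 0.     0.2198] units x 0.43 z -0.02
1.4 [0.0756 0.     0.2187] units x 0.43 z 0.03
1.3 [0.0586 0.     0.2159] units x 0.42 z 0.07
1.2 [0.042  0.     0.2114] units x 0.42 z 0.11
1.1 [0.0259 0.     0.2053] units x 0.40 z 0.15
1.0 [0.0105 0.     0.1976] units x 0.39 z 0.19
0.9 [-0.0041  0.      0.1884] units x 0.36 z 0.23
0.8 [-0.0177  0.      0.1779] units x 0.34 z 0.26
0.7 [-0.0301  0.      0.166 ] units x 0.31 z 0.30
0.6 [-0.0413  0.      0.1529] units x 0.28 z 0.33
0.5 [-0.0511  0.      0.1387] units x 0.25 z 0.35
0.4 [-0.0595  0.      0.1237] units x 0.21 z 0.38
0.3 [-0.0664  0.      0.1079] units x 0.17 z 0.40
0.2 [-0.0716  0.      0.0915] units x 0.13 z 0.41
0.1 [-0.0751  0.      0.0746] units x 0.09 z 0.42
0.0 [-0.077   0.      0.0575] units x 0.05 z 0.43
-0.03 [-0.0772  0.      0.0523] units x 0.01 z 0.13
```

{"fn": "drive_tool", "kwargs": {
  "plan": [
    [[-0.66, 0.59, 0, 0, 1], [-0.66, 0.59, 0, 0, 1], [-0.66, 0.59, 0, 0, 1], [-0.66, 0.59, 0, 0, 1], [-0.68, 0.6, 0, 0, 1], [0, 0, 0.5, 0, 1], [0, 0, 0, 0, 1], [0, 0, 0, 0, 1]]
  ]
}}

```text
clock: 13.25
tcp_pos: [0.6491, 0.0642, 0.3097]
ee_rot: [[-0.997, 0.075, -0.001], [0.075, 0.997, -0.0], [0.001, -0.0, -1.0]]
force: [-0.3, -0.4, -0.1]
finger_gap: 0.0005
gripper_force: 0.0
```

```bash
python3 -c "
from h import *
go(world([.132,0,.212]),np.pi-.077);print(mach(st()[1]))
"
```

```text
t 13.25 tcp [0.6491 0.0642 0.3097] yaw 3.0667 gap 0.0005 gf 0.0 F [-0.3 -0.4 -0.1] q [ 0.05  0.28  0.86  0.    2.   -1.45]
tool shift in units [-0.014  0.006  1.367] turn units 0.020
[ 1.31510893e-01 -2.13845205e-04  2.66674759e-01]
```

{"fn": "drive_tool", "kwargs": {
  "plan": [
    [[0, 0, 0.5, 0, 1], [0, 0, 0.5, 0, 1], [0, 0, 0.3, 0, 1], [0, 0, 0, 0, 1]]
  ]
}}

```text
clock: 13.65
tcp_pos: [0.6487, 0.063, 0.2573]
ee_rot: [[-0.997, 0.077, -0.001], [0.077, 0.997, -0.0], [0.001, -0.0, -1.0]]
force: [-0.7, -0.5, 0.6]
finger_gap: 0.0008
gripper_force: 0.0
```

{"fn": "drive_tool", "kwargs": {
  "plan": [
    [[0.3, 0, -0.1, 0, 1], [0.3, 0, -0.1, 0, 1], [0.4, 0, -0.01, 0, 1], [0.43, 0, 0.03, 0, 1], [0, 0, 0, 0, 1]]
  ]
}}

```text
clock: 14.15
tcp_pos: [0.5918, 0.0677, 0.2677]
ee_rot: [[-0.997, 0.076, 0.004], [0.076, 0.997, 0.0], [-0.003, 0.001, -1.0]]
force: [-0.0, -0.8, 0.4]
finger_gap: 0.0005
gripper_force: 0.0
```

```bash
python3 -c "
from h import *
go(world(arc(1.4)),np.pi-.077);print(mach(st()[1]))
"
```

```text
t 14.15 tcp [0.5918 0.0677 0.2677] yaw 3.0654 gap 0.0005 gf 0.0 F [-0.  -0.8  0.4] q [ 0.06  0.09  1.15  0.    1.9  -1.44]
tool shift in units [-0.037  0.029  0.151] turn units 0.008
[ 0.07412212 -0.00114523  0.22474332]
```

{"fn": "drive_tool", "kwargs": {
  "plan": [
    [[0.42, 0, 0.2, 0, 1], [0.42, 0, 0.15, 0, 1]]
  ]
}}

```text
clock: 14.35
tcp_pos: [0.5603, 0.0699, 0.2539]
ee_rot: [[-0.997, 0.077, 0.006], [0.077, 0.997, 0.0], [-0.006, 0.001, -1.0]]
force: [3.1, 0.3, 5.7]
finger_gap: 0.0006
gripper_force: 2.2
```

```bash
python3 -c "
from h import *
go(world(arc(1.2)),np.pi-.077);print(mach(st()[1]))
s=snap('scene','s7');a=load('pics/s6.npz')
for d in(a,s):
    m=(d['frame'].max(2)<45).astype(np.uint8)[160:280,300:400]
    n,l,S,c=cv2.connectedComponentsWithStats(m);i=1+S[1:,4].argmax();print(S[i],c[i])
"
```

```text
t 14.35 tcp [0.5603 0.0699 0.2539] yaw 3.0648 gap 0.0006 gf 2.244383019860834 F [3.1 0.3 5.7] q [ 0.06 -0.    1.27 -0.    1.87 -1.43]
tool shift in units [ 0.013  0.032 -0.014] turn units 0.002
[ 0.04253507 -0.00129913  0.21088853]
[  29   12   46   64 1386] [49.48268398 44.70995671]
[  13    0   60   69 2012] [38.87077535 32.54274354]
```

The lid is moving (6 N). Continue along the arc.

{"fn": "drive_tool", "kwargs": {
  "plan": [
    [[0.4, 0, 0.15, 0, 1], [0.39, 0, 0.19, 0, 1], [0.36, 0, 0.23, 0, 1], [0.34, 0, 0.26, 0, 1]]
  ]
}}

```text
clock: 14.8
tcp_pos: [0.5009, 0.0745, 0.2196]
ee_rot: [[-0.997, 0.077, 0.005], [0.077, 0.997, 0.0], [-0.005, 0.0, -1.0]]
force: [4.2, -0.8, 0.3]
finger_gap: 0.0006
gripper_force: 1.4
```

```bash
python3 -c "
from h import *
go(world(arc(.8)),np.pi-.077)
"
```

```text
t 14.8 tcp [0.5009 0.0745 0.2196] yaw 3.0649 gap 0.0006 gf 1.4037039200775325 F [ 4.2 -0.8  0.3] q [ 0.08 -0.17  1.49 -0.    1.82 -1.41]
tool shift in units [ 0.014  0.032 -0.031] turn units 0.003
```

{"fn": "drive_tool", "kwargs": {
  "plan": [
    [[0.31, 0, 0.27, 0, 1], [0.28, 0, 0.33, 0, 1], [0.25, 0, 0.35, 0, 1], [0.21, 0, 0.38, 0, 1]]
  ]
}}

```text
clock: 15.2
tcp_pos: [0.4588, 0.0778, 0.1664]
ee_rot: [[-0.997, 0.076, 0.004], [0.076, 0.997, 0.0], [-0.004, 0.0, -1.0]]
force: [2.0, 0.1, 1.5]
finger_gap: 0.0004
gripper_force: 0.9
```

```bash
python3 -c "
from h import *
go(world(arc(.4)),np.pi-.077)
"
```

```text
t 15.2 tcp [0.4588 0.0778 0.1664] yaw 3.0651 gap 0.0004 gf 0.8551271329633892 F [2.  0.1 1.5] q [ 0.1  -0.28  1.68 -0.    1.74 -1.4 ]
tool shift in units [ 0.006  0.031 -0.008] turn units 0.005
```

{"fn": "drive_tool", "kwargs": {
  "plan": [
    [[0.17, 0, 0.4, 0, 1], [0.13, 0, 0.41, 0, 1], [0.09, 0, 0.42, 0, 1], [0.05, 0, 0.35, 0, 1], [0, 0, 0, 0, 1]]
  ]
}}

```text
clock: 15.7
tcp_pos: [0.4406, 0.0792, 0.1016]
ee_rot: [[-0.997, 0.076, 0.0], [0.076, 0.997, 0.0], [-0.0, 0.0, -1.0]]
force: [-0.2, -1.0, -0.2]
finger_gap: 0.0003
gripper_force: 0.0
```

{"fn": "drive_tool", "kwargs": {
  "plan": [
    [[0, 0, 0.06, 0, 1], [0, 0, 0, 0, 1], [0, 0, 0.04, 0, 1], [0, 0, 0, 0, 1]]
  ]
}}

```text
clock: 16.1
tcp_pos: [0.4409, 0.0793, 0.1007]
ee_rot: [[-0.997, 0.076, 0.002], [0.076, 0.997, 0.0], [-0.002, 0.0, -1.0]]
force: [-6.9, -0.9, 13.0]
finger_gap: 0.0
gripper_force: 6.7
```

Hard contact at tab z = 0.1007, which is the shut height. Retreat up and behind the knob to look at it.

{"fn": "drive_tool", "kwargs": {
  "plan": [
    [[0, 0, -0.5, 0, 1], [0, 0, -1, 0, 1], [0, 0, -1, 0, 1], [0, 0, -1, 0, 1], [0, 0, -1, 0, 1], [0, 0, -1, 0, 1], [0, 0, 0, 0, 1]]
  ]
}}

```text
clock: 16.8
tcp_pos: [0.4415, 0.0793, 0.3242]
ee_rot: [[-0.997, 0.076, 0.01], [0.076, 0.997, 0.001], [-0.01, 0.002, -1.0]]
force: [-0.5, 0.0, 0.4]
finger_gap: 0.0008
gripper_force: 0.0
```

{"fn": "drive_tool", "kwargs": {
  "plan": [
    [[-0.9, 0, 0, 0, 1], [-0.9, 0, 0, 0, 1], [-0.9, 0, 0, 0, 1], [-0.9, 0, 0, 0, 1], [-0.9, 0, 0, 0, 1], [0, 0, 0, 0, 1], [0, 0, 0, 0, 1]]
  ]
}}

```text
clock: 17.5
tcp_pos: [0.6202, 0.0654, 0.315]
ee_rot: [[-0.997, 0.077, -0.004], [0.077, 0.997, -0.0], [0.004, -0.0, -1.0]]
force: [-0.3, 0.9, -0.4]
finger_gap: 0.0006
gripper_force: 0.0
```

```bash
python3 -c "
from h import *
go(world([.1,0,.28]),np.pi-.077)
w=snap('wrist','w8');t=snap('top','t8')
A=w['frame'][40:240,180:460];cv2.imwrite('pics/m8.png',cv2.resize(A,None,fx=2.8,fy=2.8,interpolation=2)[:,:,::-1])
"
```

```text
t 17.5 tcp [0.6202 0.0654 0.315 ] yaw 3.0649 gap 0.0006 gf 0.0 F [-0.3  0.9 -0.4] q [ 0.05  0.2   0.94  0.    2.   -1.44]
tool shift in units [ 0.065  0.031 -0.2  ] turn units 0.003
```

View pics/m8.png

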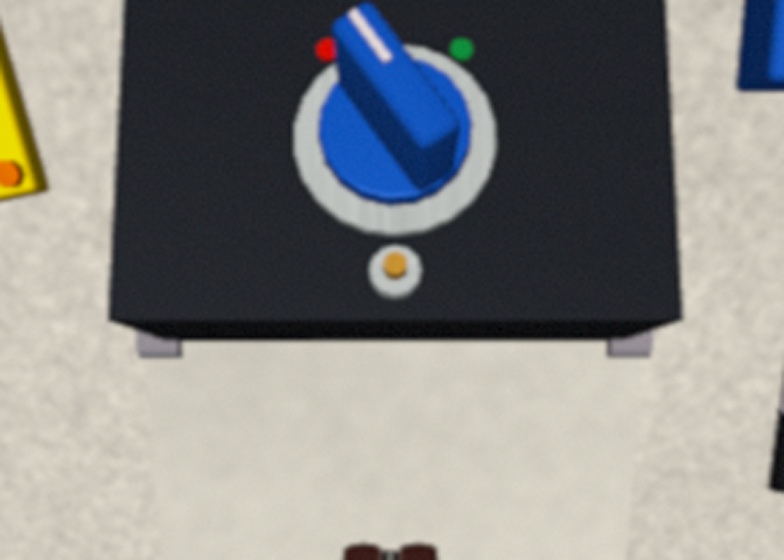

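The lid is shut flat. The ring centre is at crop (395,140), which is pixel (321,90). The pin is at (395,268), pixel (321,136). The bar top centre is near crop (395,70), pixel (321,65), with its pointer at the red mark. Clockwise in this view moves the robot-side end of the bar to the right (+y). I'll push that end sideways with the closed fingers.

```bash
python3 -c "
from h import *
w=load('pics/w8.npz')
a=np.radians(25);n=np.array([-np.sin(a),0,np.cos(a)]);u=np.array([np.cos(a),0,np.sin(a)])
nw=n[0]*BX+np.array([0,0,n[2]]);p0=world([-.065,0,.0675])
def cast(px,off):
    c,v=ray(w,px);return mach(c+v*((p0+off*nw-c)@nw)/(v@nw))
crop=lambda x,y:(180+(x+.5)/2.8-.5,40+(y+.5)/2.8-.5)
K=cast(crop(395,140),.002);print('axis base',K);N=cast(crop(395,270),0.002);print('pin',N,'dist',(N-K)@u)
print('ring dia',cast(crop(497,140),.002)[1]-cast(crop(293,140),.002)[1],(cast(crop(395,235),.002)-K)@u)
D=cast(crop(395,130),.012);print('disc ctr',D,'dia',cast(crop(471,130),.012)[1]-cast(crop(319,130),.012)[1])
for q in((335,18),(367,3),(458,118),(415,140),(395,70)): 
    c=cast(crop(*q),.044)-K;print('bar top',q,c@u,c[1],c@n)
hi=K+.044*n;lo=K+.012*n
print('knob top',hi,'bar bottom',lo,'tip end low',lo-.026*u*np.cos(.6))
"
```

```text
axis base [0.00477294 0.00032895 0.10224241]
pin [0.04870006 0.00031049 0.12272597] dist 0.04846821460322008
ring dia 0.07269582113577874 0.03564809596772686
disc ctr [0.00211623 0.00026952 0.11203735] dia 0.0524132975655382
bar top (335, 18) -0.018040121938499555 -0.018982534139522413 0.04199999999999994
bar top (367, 3) -0.02320108212857079 -0.009009901389523393 0.04199999999999998
bar top (458, 118) 0.015557943266702554 0.0190556233338951 0.04199999999999995
bar top (415, 140) 0.02279249818177166 0.005848720582193589 0.04199999999999993
bar top (395, 70) -0.0004087493872699105 -0.00024669992241661864 0.04199999999999996
knob top [-0.01382226  0.00032895  0.14211996] bar bottom [-0.00029848  0.00032895  0.11311811] tip end low [-0.01974669  0.00032895  0.10404926]
```

```bash
python3 -c "
from h import *
go(world([-.027,-.055,.20]),np.pi-.077)
"
```

```text
t 17.6 tcp [0.6191 0.0656 0.318 ] yaw 3.0654 gap 0.0006 gf 0.0 F [ 0.  -0.4  0.3] q [ 0.05  0.2   0.94  0.    2.   -1.44]
tool shift in units [ 3.215 -1.346  1.873] turn units 0.008
```

{"fn": "drive_tool", "kwargs": {
  "plan": [
    [[0.8, -0.34, 0, 0, 1], [0.8, -0.34, 0, 0, 1], [0.8, -0.34, 0, 0, 1], [0.8, -0.33, 0.2, 0, 1], [0, 0, 0.8, 0, 1], [0, 0, 0.8, 0, 1], [0, 0, 0, 0, 1], [0, 0, 0, 0, 1]]
  ]
}}

```text
clock: 18.4
tcp_pos: [0.4872, 0.0216, 0.2468]
ee_rot: [[-0.997, 0.076, 0.001], [0.076, 0.997, -0.0], [-0.001, 0.0, -1.0]]
force: [-0.0, -0.4, 0.1]
finger_gap: 0.0005
gripper_force: 0.0
```

```bash
python3 -c "
from h import *
go(world([-.027,-.050,.115]),np.pi-.077)
"
```

```text
t 18.4 tcp [0.4872 0.0216 0.2468] yaw 3.0656 gap 0.0005 gf 0.0 F [-0.  -0.4  0.1] q [-0.03 -0.21  1.47  0.    1.87 -1.52]
tool shift in units [0.011 0.127 2.221] turn units 0.010
```

{"fn": "drive_tool", "kwargs": {
  "plan": [
    [[0, 0, 0.7, 0, 1], [0, 0, 0.7, 0, 1], [0, 0, 0.5, 0, 1], [0, 0, 0.3, 0, 1], [0, 0, 0, 0, 1], [0, 0, 0, 0, 1]]
  ]
}}

```text
clock: 19.0
tcp_pos: [0.4887, 0.0215, 0.1595]
ee_rot: [[-0.997, 0.076, 0.003], [0.076, 0.997, -0.0], [-0.003, 0.0, -1.0]]
force: [-0.1, 0.5, 0.6]
finger_gap: 0.0004
gripper_force: 0.0
```

```bash
python3 -c "
from h import *
go(world([-.027,-.020,.115]),np.pi-.077);print(mach(st()[1]))
"
```

```text
t 19.0 tcp [0.4887 0.0215 0.1595] yaw 3.0654 gap 0.0004 gf 0.0 F [-0.1  0.5  0.6] q [-0.03 -0.22  1.64  0.    1.72 -1.52]
tool shift in units [0.046 0.878 0.037] turn units 0.007
[-0.02514454 -0.05513     0.11647234]
```

Push in +y, slowly.

{"fn": "drive_tool", "kwargs": {
  "plan": [
    [[0.05, 0.2, 0, 0, 1], [0, 0.2, 0, 0, 1], [0, 0.1, 0, 0, 1], [0, 0.1, 0, 0, 1], [0, 0, 0, 0, 1]]
  ]
}}

```text
clock: 19.5
tcp_pos: [0.4879, 0.0461, 0.1575]
ee_rot: [[-0.997, 0.075, 0.0], [0.075, 0.997, 0.0], [-0.0, 0.0, -1.0]]
force: [-0.3, -0.7, 0.1]
finger_gap: 0.0003
gripper_force: 0.0
```

{"fn": "drive_tool", "kwargs": {
  "plan": [
    [[0, 0.1, 0, 0, 1], [0, 0.1, 0, 0, 1], [0, 0, 0, 0, 1]]
  ]
}}

```text
clock: 19.8
tcp_pos: [0.4855, 0.0507, 0.1563]
ee_rot: [[-0.997, 0.079, -0.009], [0.079, 0.997, -0.006], [0.008, -0.007, -1.0]]
force: [-11.4, -10.8, 1.4]
finger_gap: 0.0005
gripper_force: 5.9
```

{"fn": "drive_tool", "kwargs": {
  "plan": [
    [[0, 0.07, 0, 0, 1], [0, 0.05, 0, 0, 1], [0, 0, 0, 0, 1]]
  ]
}}

```text
clock: 20.1
tcp_pos: [0.4881, 0.0577, 0.1566]
ee_rot: [[-0.997, 0.077, -0.002], [0.077, 0.997, -0.001], [0.002, -0.001, -1.0]]
force: [-0.9, -1.8, -1.0]
finger_gap: 0.0009
gripper_force: 0.9
```

```bash
python3 -c "
from h import *
go(world([-.027,-.018,.115]),np.pi-.077);print(mach(st()[1]))
"
```

```text
t 20.1 tcp [0.4881 0.0577 0.1566] yaw 3.0645 gap 0.0009 gf 0.856734816043172 F [-0.9 -1.8 -1. ] q [ 0.05 -0.2   1.63 -0.    1.72 -1.44]
tool shift in units [-0.038  0.026 -0.036] turn units -0.001
[-0.02850737 -0.01903596  0.11355328]
```

{"fn": "drive_tool", "kwargs": {
  "plan": [
    [[0, 0.05, 0, 0, 1], [0, 0.05, 0, 0, 1], [0, 0, 0, 0, 1]]
  ]
}}

```text
clock: 20.4
tcp_pos: [0.4888, 0.0624, 0.1571]
ee_rot: [[-0.997, 0.076, -0.001], [0.076, 0.997, 0.0], [0.001, -0.0, -1.0]]
force: [-0.4, -1.9, -0.3]
finger_gap: 0.0003
gripper_force: 0.8
```

{"fn": "drive_tool", "kwargs": {
  "plan": [
    [[0, -0.3, 0, 0, 1], [0, -0.4, 0, 0, 1], [0, -0.3, -0.5, 0, 1], [0, 0, -1, 0, 1], [0, 0, -1, 0, 1], [0, 0, -1, 0, 1], [0, 0, -0.6, 0, 1], [0, 0, 0, 0, 1]]
  ]
}}

```text
clock: 21.2
tcp_pos: [0.4871, 0.022, 0.3265]
ee_rot: [[-0.997, 0.076, 0.009], [0.076, 0.997, 0.0], [-0.009, 0.001, -1.0]]
force: [0.5, -0.7, -0.2]
finger_gap: 0.0006
gripper_force: 0.0
```

{"fn": "drive_tool", "kwargs": {
  "plan": [
    [[-0.9, 0.2, 0, 0, 1], [-0.9, 0.2, 0, 0, 1], [-0.9, 0.2, 0, 0, 1], [-0.6, 0.2, 0, 0, 1], [0, 0.2, 0, 0, 1], [0, 0, 0, 0, 1], [0, 0, 0, 0, 1]]
  ]
}}

```text
clock: 21.9
tcp_pos: [0.6199, 0.0522, 0.3218]
ee_rot: [[-0.997, 0.076, 0.0], [0.076, 0.997, -0.0], [-0.0, 0.0, -1.0]]
force: [-0.2, 0.0, -0.1]
finger_gap: 0.0002
gripper_force: 0.0
```

```bash
python3 -c "
from h import *
go(world([.1,0,.28]),np.pi-.077)
w=snap('wrist','w9');t=snap('top','t9')
A=w['frame'][40:240,180:460];cv2.imwrite('pics/m9.png',cv2.resize(A,None,fx=2.8,fy=2.8,interpolation=2)[:,:,::-1])
"
```

```text
t 21.9 tcp [0.6199 0.0522 0.3218] yaw 3.0658 gap 0.0002 gf 0.0 F [-0.2  0.  -0.1] q [ 0.03  0.2   0.93 -0.    2.01 -1.47]
tool shift in units [ 0.083  0.36  -0.03 ] turn units 0.011
```

View pics/m9.png

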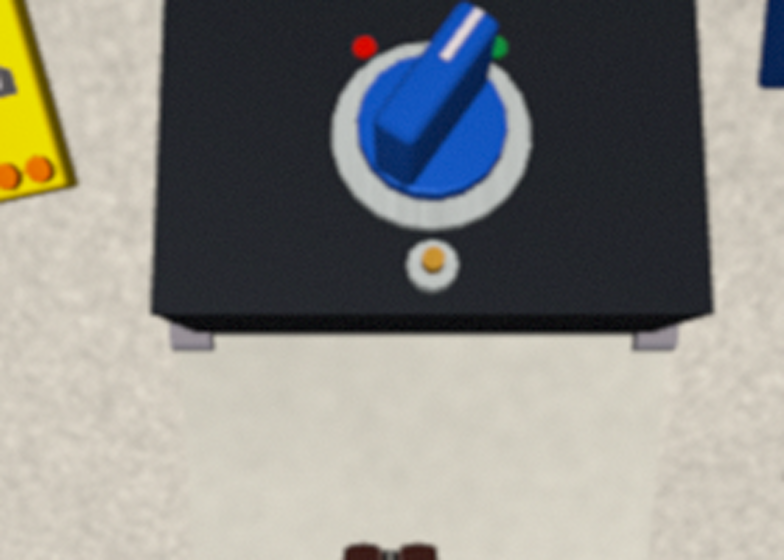

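The knob's pointer now rests at the green mark, crop (470,30), the mirror image of where it started. The lid is still shut and the arm is clear.

```bash
python3 -c "
from cell import bot
print(bot.job_done())"
```

```text
the job is handed in; nothing more can be done
None
```

The cassette is flat in the bay, the lid is shut and the knob is clicked over to green; I handed the job in at about 22 s of the 72 s, but the hand-in returned no verdict.

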